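# Gauge two fired sleeves and sort them

### The job

Two terracotta sleeves lie in the lanes of the pin gauge. First slide both along their lanes onto their pins as far as they will go - the good one goes fully home against the stop plate, the one that shrank too much is halted by the pin's shoulder - and leave both there for a moment; only then draw them off and lay the one that fits in the white tray and the tight one in the orange tray. Set them down without dropping them, each lying on its side, and leave the mug, bottle and bowl where they are.

Things in the scene. Friction and masses are not known exactly. Their poses are not given: they have to be found in the camera images.
- rig: fixed pin gauge: plywood base 270 x 240 x 18 mm (x, y, z), origin at the centre of its underside. Two lanes along x, at y = +65 mm (left) and -65 mm (right): each a cradle of two level 12 mm rods 40 mm apart, x = -95 to +110 mm, tops 49 mm above the table; a sleeve in it has its axis 70 mm above the table. Upright stop plate at the +x end, face at x = +110 mm, 18 mm thick, top at 100 mm
- pin_left_root (a point): root centre of the level steel pin of the left lane (+ y of the gauge), on the stop plate's face, 70 mm above the table; axes as the gauge. The pin points to -x, 80 mm long: 28 mm thick for the 58 mm next to the plate, then a shoulder to an 18 mm nose. A sleeve that fits ends with its centre 40 mm from the plate, a tight one about 100 mm
- pin_right_root (a point): root centre of the level steel pin of the right lane (- y of the gauge), on the stop plate's face, 70 mm above the table; axes as the gauge. The pin points to -x, 80 mm long: 28 mm thick for the 58 mm next to the plate, then a shoulder to an 18 mm nose. A sleeve that fits ends with its centre 40 mm from the plate, a tight one about 100 mm
- pin_left_tip (a point): free end of the pin of the left lane (+ y of the gauge), on its axis, 80 mm before the stop plate; axes as the gauge. Sleeves are slid on towards +x
- pin_right_tip (a point): free end of the pin of the right lane (- y of the gauge), on its axis, 80 mm before the stop plate; axes as the gauge. Sleeves are slid on towards +x
- sleeve_a: a fired terracotta sleeve (tube), 80 mm long, 56 mm outside diameter, about 0.3 kg. Origin at its centre, x along its bore. It starts lying in one of the gauge's lanes, in line with the pin, clear of it on the -x side. One of the two sleeves goes over the 28 mm pin, the other has shrunk too much: the outside does not tell which, the gauge does
- sleeve_b: a fired terracotta sleeve (tube), 80 mm long, 56 mm outside diameter, about 0.3 kg. Origin at its centre, x along its bore. It starts lying in one of the gauge's lanes, in line with the pin, clear of it on the -x side. One of the two sleeves goes over the 28 mm pin, the other has shrunk too much: the outside does not tell which, the gauge does
- tray_white: white glazed fixed shallow tray, 200 x 170 mm outside (x, y), 30 mm high, 6 mm walls and floor. Origin at the centre of its underside. Two low ribs along its x, 20 mm either side of its middle, keep a sleeve from rolling: a sleeve lying on them along x has its axis 37 mm above the table. For the sleeve that fits
- tray_orange: orange plastic fixed shallow tray, 200 x 170 mm outside (x, y), 30 mm high, 6 mm walls and floor. Origin at the centre of its underside. Two low ribs along its x, 20 mm either side of its middle, keep a sleeve from rolling: a sleeve lying on them along x has its axis 37 mm above the table. For the tight sleeve
- mug: white mug, 80 mm wide, 85 mm high, handle on its +y side; origin at the centre of its underside; not to be moved
- bottle: white bottle with a red cap, 64 mm wide, 160 mm high; origin at the centre of its underside; not to be moved
- bowl: blue bowl, 110 mm wide, 45 mm high; origin at the centre of its underside; not to be moved
Mind the look-alikes: they are no part of the job. Leave any purple look-alike of the sleeve_b alone. What is shaped like the sleeve_a but pink is not meant.

How it is judged:
By the outcome, as a careful person would: the job done as asked, in the order asked, and still so for the second after the job is handed in, with the robot touching nothing.
It also fails if it takes over 70 s, if anything falls off the work surface, if the arm or the gripper's body presses on something with over 40 N, if the wrist force passes 120 N, or if a joint passes its speed limit or range.

### The arm

A 6-joint arm with a two-finger parallel gripper is mounted at the origin on the work surface. World frame = base frame: x ahead of the robot, y to its left, z up, the work surface at z = 0. Lengths are in m, angles in rad, forces in N, time in s.
With the tool pointing down it reaches from about 0.3 to 1 m from the base axis. Payload 5.1 kg.
Tool frame: the origin (TCP) lies midway between the tips of the shut fingers; the grasp point (between the pads) lies 19 mm behind it (arm.tcp_to_grasp is the distance from the TCP to the grasp point, in m); z points along the fingers, y is the line along which they close (so a half turn about z gives the same grasp; the last joint's range is limited). The gripper opens to 95 mm and grips with 3 to 60 N. Pads are 20 mm wide; open, the fingers measure 119 mm over their backs; the gripper's body (75 mm by 180 mm) begins 59 mm behind the grasp point.
Start: joints at [-1.431, 0.124, 1.65, -0, 1.367, -0.083], TCP at [0.144, -0.634, 0.215] pointing down, gripper open.
Joint ranges: [-2.61, 2.61], [-1.02, 2.33], [0.03, 2.71], [-1.35, 4.49], [0.32, 2.68], [-2.91, 2.91]. Speed limits (rad/s): [2.57, 2.57, 3.14, 3.14, 3.14, 3.14].

### API

Orientations are given as a rotation vector (axis times angle).
In Python, from station import status, capture, arm gives the robot as it stands.
- The arm moves only by the tool send_rows, never from a script. Its argument "increments" is a list that holds one entry, the list of rows, each a list of 7 numbers: the shift along the tool's x, y, z scaled (see below), then the turn, a rotation vector about the tool's x, y, z scaled (see below), then the opening, from 0 (shut) to 1 (fully open). In form: [[[tx, ty, tz, ax, ay, az, grip], ...]]. A call has exactly 8 rows; each row is the pose to reach, as a shift and turn from the pose commanded when the call began, along the tool's axes at that moment; what a row does not reach only later rows make up. The controller multiplies each number of a shift by 25 cm and each number of a turn by 1.5 rad. A row lasts 1/12 s, in which the tool goes at most 41.7 mm and 7.16 degrees, less where a joint would pass 70% of its speed; a pose out of reach is approached as far as the arm can. A call with a number of a shift or a turn outside -1 to 1 is refused whole. A call with a gripper value outside its range is refused whole. The fingers move at their own pace and stop on an object; "squeeze" is the grip in N (left out, the last holds). Time passes only in rows, so rows that repeat a pose let the fingers close, or fill a call up. It gives the time, the measured TCP pose, the force, the opening and the grip force at its end, in the units of the state.
- status.read_state(): the state, without advancing time (a new reading comes with each control period).
- capture(name): name is "scene" or "top"; returns a dict with "color" (480x640x3 uint8, red, green, blue), "fx", "fy", "cx", "cy" (pixels), "dist" ([k1, k2, p1, p2, k3] as OpenCV has them; the pictures are not rectified), "R" (3x3) and "t" (3): a world point X has camera coordinates R X + t. Camera axes: x right, y down, z forward; pixel columns grow to the right and rows downward; lengths in m; the calibration is good to about 2 mm. A picture is of the moment at which its call begins. There is no depth.
- arm.finish_job(): hands the job in; it is judged then, once.
The state is a dict: "t": time; "q": joint angles; "dq": joint speeds; "effort": joint torques, N m; "tool_pos": TCP position; "tcp_rot": TCP orientation; "wrist_force": force on the tool from outside, world axes, zero at the start; "ft_torque": the same for the moment, N m; "gripper_width": finger opening in m; "gripper_force": force on a finger pad.
Only numpy, scipy, OpenCV 4.12 (cv2) and the standard library are available. Lean on these libraries where they do the work, as an engineer would, in place of code of your own. Each camera call takes 0.05 s, during which the arm holds its last target. There are 200 camera calls.

## Working session

There is one attempt and no reset: what is moved stays moved. The work goes in short steps, Python scripts to look and compute and a tool call to move; the robot and the scene stay as the last step left them, time stands still between calls to the robot, and variables do not carry over. Pictures are saved under pics/ and viewed, at most 10 in all, crops included, and the job is handed in when it is done.

Besides the shell and the picture viewer there is one more tool, called after "Emit:" as name(argument=value, ...), one argument or row to a line, values as JSON. send_rows: Moves the arm, as the interface text tells. Its arguments: {"type":"object","properties":{"increments":{"type":"array"},"squeeze":{"type":"number"}},"required":["increments"]}

```bash
ls; mkdir -p pics; python3 - <<'E'
from station import status,capture,arm
import cv2,pickle
print(status.read_state())
for n in("scene","top"):
    c=capture(n);pickle.dump(c,open(n+"0.pkl","wb"));cv2.imwrite(f"pics/{n}0.png",c["color"][:,:,::-1])
    print({k:v for k,v in c.items() if k!="color"})
E
```

```text
pics
{'t': 0.0, 'q': array([-1.43060750e+00,  1.24467410e-01,  1.65167958e+00, -2.26853523e-05,
        1.36746467e+00, -8.25903081e-02]), 'dq': array([ 4.01109441e-04, -9.26863609e-04,  5.25179781e-05,  7.08256597e-04,
       -1.86864963e-04,  1.06042991e-03]), 'effort': array([-1.52525994e-03, -4.17608500e+01, -3.59931350e+01,  7.73066562e-02,
        4.93559707e-02, -1.87880155e-04]), 'tool_pos': array([ 0.14349359, -0.6333092 ,  0.21340813]), 'tcp_rot': array([-3.12011710e+00, -3.49000359e-01,  1.26119863e-04]), 'wrist_force': array([-0.04798688, -0.2328698 ,  0.23236377]), 'ft_torque': array([ 0.02679933,  0.07111325, -0.05820661]), 'gripper_force': 0.0, 'gripper_width': 0.09506849672108797}
{'fx': 536.6843883468055, 'fy': 536.6843883468055, 'cx': 319.4028593024196, 'cy': 248.3290943353153, 'dist': array([-0.08276794,  0.        ,  0.        ,  0.        ,  0.        ]), 'R': array([[ 0.6776001 ,  0.73520966, -0.01802367],
       [ 0.57442543, -0.54440015, -0.61128054],
       [-0.45923145,  0.4038505 , -0.79120873]]), 't': array([-0.38292775, -0.27505578,  1.29055932])}
{'fx': 568.8101015722907, 'fy': 568.8101015722907, 'cx': 317.21941812043025, 'cy': 239.8870750183853, 'dist': array([0.02504634, 0.        , 0.        , 0.        , 0.        ]), 'R': array([[-0.02577483, -0.99952475, -0.01690953],
       [-0.99814943,  0.02666393, -0.05465115],
       [ 0.05507605,  0.01546962, -0.99836232]]), 't': array([0.01638322, 0.55210377, 1.2272493 ])}
```

View pics/scene0.png

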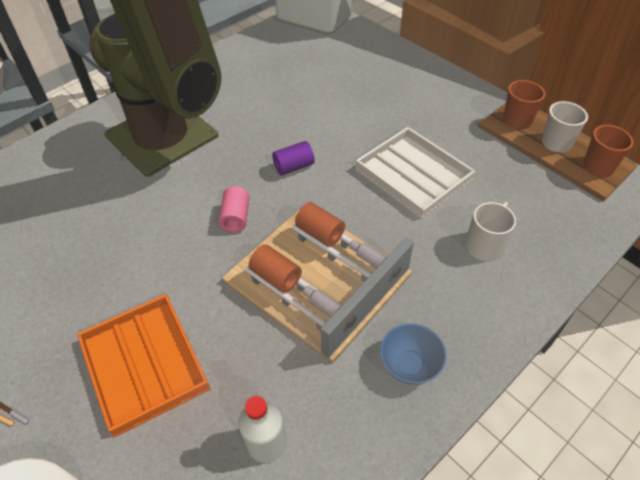

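View pics/top0.png

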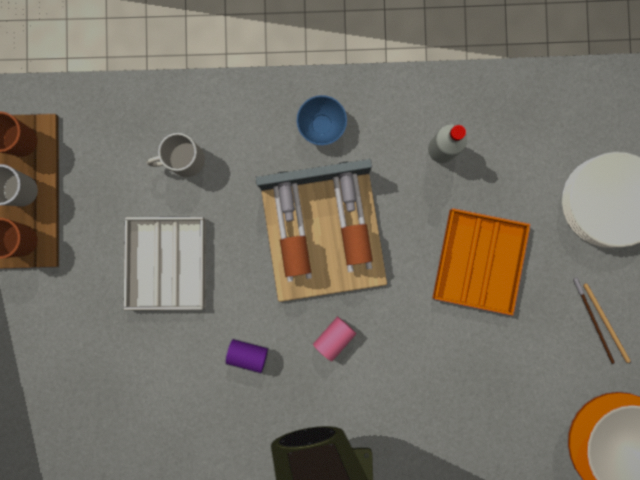

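The scene view shows the two terracotta sleeves in the lanes at about (320,224) left and (275,269) right. In the top view they are at (295,256) and (356,244). The look-alikes are purple at (247,355) and pink at (334,338) in the top view; both lie on the table outside the gauge and aren't meant. Trays in the top view: white (164,263), orange (482,262). I'll confirm with enlarged crops.

```bash
python3 - <<'E'
import cv2,numpy as np
a=cv2.imread("pics/top0.png")[150:310,250:400]; b=cv2.imread("pics/scene0.png")[195:355,215:420]
a=cv2.resize(a,None,fx=3.7,fy=3.7,interpolation=2);cv2.imwrite("pics/topc.png",a)
b=cv2.resize(b,None,fx=3.7,fy=3.7,interpolation=2);cv2.imwrite("pics/scenec.png",b);print(a.shape,b.shape)
E
```

```text
(592, 555, 3) (592, 758, 3)
```

View pics/topc.png

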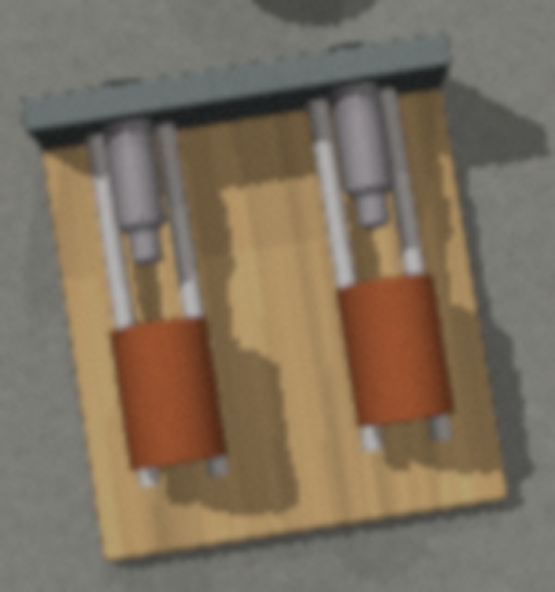

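View pics/scenec.png

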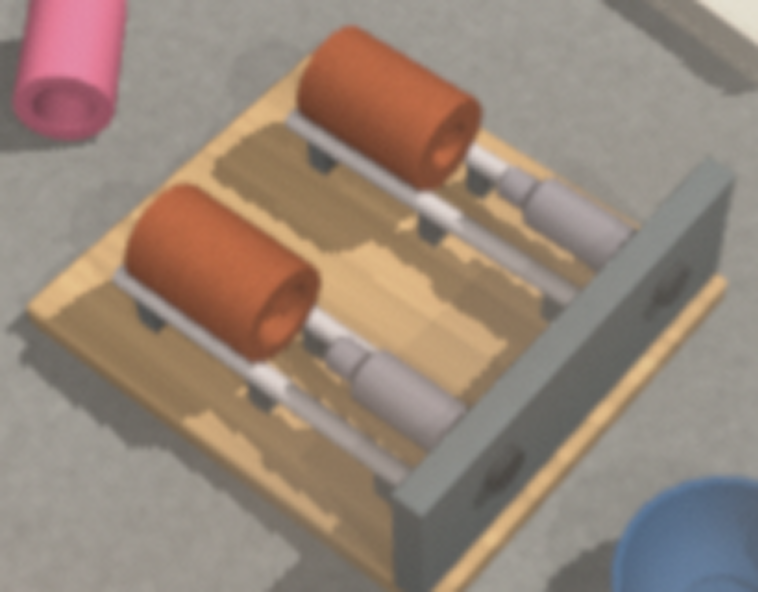

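The crops confirm two terracotta sleeves, one in each lane, in line with the pins. The pink one lies on the table outside the gauge. Pin tips in the crops: top (148,260) and (372,224), scene (512,170) and (345,345). Next I triangulate.

```bash
cat > h.py <<'E'
import cv2,numpy as np,pickle
from scipy.optimize import least_squares
def cam(c): return np.array([[c["fx"],0,c["cx"]],[0,c["fy"],c["cy"]],[0,0,1]]),c["dist"],c["R"],c["t"]
def und(c,p):
    K,d,R,t=cam(c);return cv2.undistortPoints(np.array(p,float).reshape(-1,1,2),K,d)[:,0]
def tri(c1,p1,c2,p2):
    P=[np.c_[c["R"],c["t"]] for c in(c1,c2)]
    X=cv2.triangulatePoints(P[0],P[1],und(c1,p1).T,und(c2,p2).T);return (X[:3]/X[3]).T
def proj(c,X):
    K,d,R,t=cam(c);return cv2.projectPoints(np.array(X,float).reshape(-1,1,3),cv2.Rodrigues(R)[0],t,K,d)[0][:,0]
def onz(c,p,z):
    R,t=c["R"],c["t"];o=-R.T@t;d=np.c_[und(c,p),np.ones(len(p))]@R
    return o+d*((z-o[2])/d[:,2])[:,None]
def fit(obj,obs,x0):
    # obs: list (cam, idx, pix)
    def f(v):
        c,s=np.cos(v[2]),np.sin(v[2]);X=obj@np.array([[c,s,0],[-s,c,0],[0,0,1]])+[v[0],v[1],0]
        return np.concatenate([(proj(k,X[i])-p).ravel() for k,i,p in obs])
    r=least_squares(f,x0,loss="soft_l1");return r.x,np.abs(r.fun).reshape(-1,2).round(1).tolist()
T=pickle.load(open("top0.pkl","rb"));S=pickle.load(open("scene0.pkl","rb"))
E
python3 - <<'E'
from h import *
np.set_printoptions(precision=4,suppress=True)
tc=lambda p:(np.array(p,float)+.5)/3.7-.5+[250,150]
sc=lambda p:(np.array(p,float)+.5)/3.7-.5+[215,195]
pt=tc([(148,260),(372,224),(158,324),(385,283),(105,560),(505,495)])
ps=sc([(512,170),(345,345),(454,145),(290,318),(310,58),(30,305)])
print("tri tipsL,R frontL,R baserearL,R\n",tri(T,pt,S,ps))
obj=np.array([[.03,.065,.07],[.03,-.065,.07],[-.135,.12,.018],[-.135,-.12,.018],[.135,.12,.018],[.128,-.12,.1],[.128,.12,.1]])
print(fit(obj,[(T,[0,1,2,3],pt[[0,1,4,5]]),(S,[0,1,2,3,4],np.r_[ps[[0,1,4,5]],sc([(728,280)])]),(T,[6,5],tc([(22,102),(447,38)])),(S,[6],sc([(735,178)]))],[.5,0,0]))
tl=onz(T,tc([(112,330),(205,318),(227,458),(133,470)]),.07);tr=onz(T,tc([(338,290),(432,275),(452,412),(360,425)]),.07)
for q in(tl,tr):print("sleeve",q.mean(0),"front",q[:2].mean(0),"len",np.linalg.norm(q[:2].mean(0)-q[2:].mean(0)),"yaw",np.arctan2(*(q[:2].mean(0)-q[2:].mean(0))[1::-1]))
w=[(125,218),(203,217),(204,310),(125,311)];W=[(474,172),(420,213),(356,170),(408,130)]
o=[(452,210),(530,223),(515,316),(433,299)];O=[(207,375),(113,428),(79,330),(165,299)]
ob=np.array([[.1,.085,.03],[.1,-.085,.03],[-.1,-.085,.03],[-.1,.085,.03]])
i=[0,1,2,3]
# scene order of corners settled by onz
for n,a,b,x0 in(("W",w,W,[.5,.3,0]),("O",o,O,[.5,-.3,0])):
    A=onz(T,a,.03);B=onz(S,b,.03);print(n,A,"\n",B)
    j=[int(np.argmin(np.linalg.norm(B-q,axis=1))) for q in A];b=np.array(b)[j]
    print(j,"heights",tri(T,a,S,b)[:,2]);print(fit(ob,[(T,i,np.array(a)),(S,i,b)],x0))
print("mug,bottle,bowl,pink,purple",onz(T,[(178,152),(450,142),(322,121),(334,338),(247,355)],.05))
E
```

```text
tri tipsL,R frontL,R baserearL,R
 [[ 0.5928  0.0582  0.0782]
 [ 0.6102 -0.0684  0.0725]
 [ 0.5569  0.0536  0.0697]
 [ 0.5773 -0.0748  0.0661]
 [ 0.4167  0.0861 -0.0018]
 [ 0.4538 -0.145   0.0169]]
(array([ 0.5706, -0.0104,  0.1329]), [[0.2, 0.5], [0.7, 0.3], [0.2, 0.4], [1.1, 0.5], [1.3, 2.6], [2.1, 1.3], [6.0, 6.8], [1.3, 0.0], [1.3, 0.5], [1.0, 0.9], [0.2, 2.3], [1.7, 1.7]])
sleeve [0.5167 0.0475 0.07  ] front [0.5563 0.0526 0.07  ] len 0.07987360189548363 yaw 0.12881449313574897
sleeve [ 0.5379 -0.0806  0.07  ] front [ 0.5763 -0.0758  0.07  ] len 0.07756164961048416 yaw 0.12333687212752381
W [[0.6102 0.4173 0.03  ]
 [0.6078 0.248  0.03  ]
 [0.4072 0.2487 0.03  ]
 [0.4096 0.4186 0.03  ]] 
 [[0.6132 0.4115 0.03  ]
 [0.6101 0.2361 0.03  ]
 [0.4333 0.2301 0.03  ]
 [0.4226 0.4121 0.03  ]]
[0, 1, 2, 3] heights [ 0.023   0.0187 -0.0081  0.0142]
(array([ 0.51  ,  0.3319, -0.0196]), [[1.1, 0.7], [1.4, 0.3], [0.1, 0.5], [0.1, 1.0], [0.4, 1.1], [2.2, 2.7], [2.0, 9.8], [1.6, 3.5]])
O [[ 0.6082 -0.2901  0.03  ]
 [ 0.5756 -0.4547  0.03  ]
 [ 0.3785 -0.414   0.03  ]
 [ 0.4185 -0.2423  0.03  ]] 
 [[ 0.6028 -0.2853  0.03  ]
 [ 0.5755 -0.4484  0.03  ]
 [ 0.3784 -0.4047  0.03  ]
 [ 0.4291 -0.2551  0.03  ]]
[0, 1, 2, 3] heights [0.0403 0.035  0.0366 0.0088]
(array([ 0.4938, -0.3482, -0.2142]), [[1.7, 0.6], [1.0, 1.0], [1.9, 0.3], [0.8, 2.0], [1.9, 3.2], [2.9, 0.7], [2.8, 1.7], [0.7, 8.6]])
mug,bottle,bowl,pink,purple [[ 0.7472  0.2951  0.05  ]
 [ 0.7516 -0.2868  0.05  ]
 [ 0.8055 -0.0155  0.05  ]
 [ 0.3431 -0.0286  0.05  ]
 [ 0.3122  0.1551  0.05  ]]
```

```bash
cat > go.py <<'E'
import sys,numpy as np
from scipy.spatial.transform import Rotation as Ro
from station import status
s=status.read_state();np.set_printoptions(precision=4,suppress=True)
p=s["tool_pos"];R=Ro.from_rotvec(s["tcp_rot"])
print("t%.2f"%s["t"],"pos",p,"yaw %.4f"%np.arctan2(*R.as_matrix()[1::-1,0]),"F",s["wrist_force"],"w %.4f g %.1f"%(s["gripper_width"],s["gripper_force"]),"q",s["q"])
for a in sys.argv[1:]:   # targets x,y,z,yaw
    x,y,z,w=map(float,a.split(","));c,q=np.cos(w),np.sin(w)
    D=R.inv()*Ro.from_matrix(np.array([[c,q,0],[q,-c,0],[0,0,-1]]))
    print(a,"->",R.inv().apply(np.array([x,y,z])-p)/.25,D.as_rotvec()/1.5)
E
python3 go.py .27,-.41,.2,.133 .39,-.18,.2,.133 .5167,.0475,.2,.133
python3 - <<'E'
import cv2,numpy as np
t=cv2.imread("pics/top0.png");s=cv2.imread("pics/scene0.png")
f=lambda im,x,y:cv2.resize(im[y:y+116,x:x+150],None,fx=2.66,fy=2.58,interpolation=2)
cv2.imwrite("pics/trays.png",np.vstack([np.hstack([f(t,90,206),f(t,410,206)]),np.hstack([f(s,340,113),f(s,68,305)])]))
m=np.vstack([np.hstack([f(t,90,206),f(t,410,206)])]);print(m.shape)
E
```

```text
t0.10 pos [ 0.1435 -0.6334  0.2135] yaw 0.2228 F [-0.2108 -0.3932 -0.0343] w 0.0953 g 0.0 q [-1.4306  0.1244  1.6515  0.      1.3675 -0.0826]
.27,-.41,.2,.133 -> [ 0.6909 -0.7595  0.0556] [-0.0012 -0.0001  0.0599]
.39,-.18,.2,.133 -> [ 1.3623 -1.5506  0.0572] [-0.0012 -0.0001  0.0599]
.5167,.0475,.2,.133 -> [ 2.0577 -2.3261  0.0588] [-0.0012 -0.0001  0.0599]
(299, 798, 3)
```

View pics/trays.png

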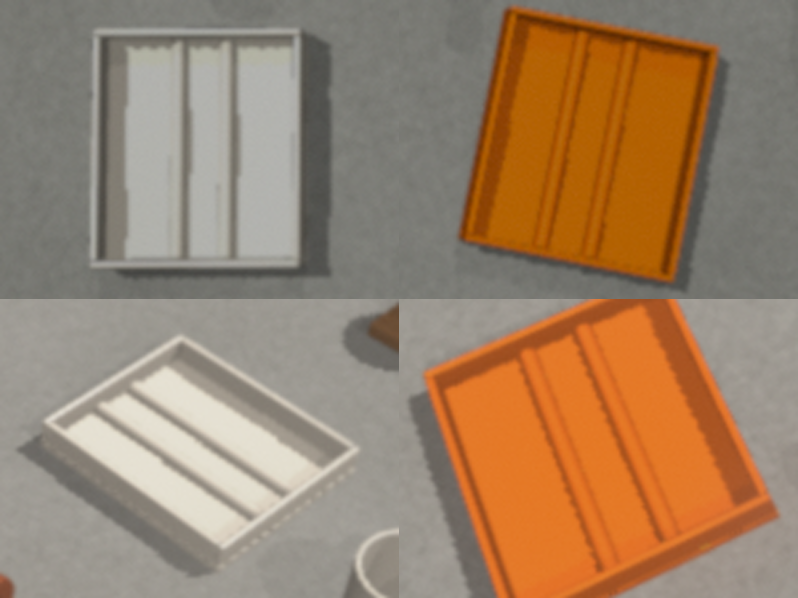

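The montage shows both trays with their ribs running along x. White rim corners in the top tile: (95,30), (301,30), (300,266), (92,266). Orange: (508,8), (718,47), (673,280), (461,240). I refine with these and start moving.

```bash
python3 - <<'E'
from h import *
np.set_printoptions(precision=4,suppress=True)
def g(p,ox,oy,x0,y0): p=np.array(p,float)-[ox,oy];return (p+.5)/[2.66,2.58]-.5+[x0,y0]
wt=g([(301,30),(95,30),(92,266),(300,266)],0,0,90,206)[[1,0,3,2]]
ot=g([(508,8),(718,47),(673,280),(461,240)],399,0,410,206)
ws=g([(357,449),(219,551),(44,422),(181,338)],0,299,340,113)
os_=g([(768,496),(426,376)],399,299,68,305)
print(onz(T,wt,.03),onz(S,ws,.03),onz(T,ot,.03),onz(S,os_,.03))
ob=np.array([[.1,.085,.03],[.1,-.085,.03],[-.1,-.085,.03],[-.1,.085,.03]]);i=[0,1,2,3]
B=onz(S,ws,.03);A=onz(T,wt,.03);j=[int(np.argmin(np.linalg.norm(B-q,axis=1))) for q in A]
print("white h",tri(T,wt,S,ws[j])[:,2],fit(ob,[(T,i,wt),(S,i,ws[j])],[.5,.3,0]),fit(ob,[(T,i,wt)],[.5,.3,0]))
print("orange h",tri(T,ot[[0,2]],S,os_)[:,2],fit(ob,[(T,i,ot),(S,[0,2],os_)],[.5,-.3,0]),fit(ob,[(T,i,ot)],[.5,-.3,0]))
E
```

```text
[[0.6116 0.4164 0.03  ]
 [0.6071 0.2483 0.03  ]
 [0.4099 0.252  0.03  ]
 [0.4143 0.4201 0.03  ]] [[0.6108 0.4143 0.03  ]
 [0.6082 0.2445 0.03  ]
 [0.4122 0.252  0.03  ]
 [0.417  0.4175 0.03  ]] [[ 0.6109 -0.2873  0.03  ]
 [ 0.5736 -0.4538  0.03  ]
 [ 0.3824 -0.4093  0.03  ]
 [ 0.4191 -0.2424  0.03  ]] [[ 0.6109 -0.2923  0.03  ]
 [ 0.3852 -0.4106  0.03  ]]
white h [0.0292 0.026  0.0279 0.026 ] (array([ 0.511 ,  0.3336, -0.0247]), [[0.1, 0.7], [1.0, 0.8], [0.4, 0.4], [0.4, 0.6], [1.3, 0.1], [0.8, 0.3], [1.4, 0.5], [0.3, 1.4]]) (array([ 0.5108,  0.3342, -0.0215]), [[0.3, 0.4], [0.6, 0.8], [0.3, 0.4], [0.6, 0.8]])
orange h [0.026  0.0258] (array([ 0.497, -0.349, -0.227]), [[0.6, 1.3], [0.2, 0.8], [0.0, 0.9], [0.6, 0.2], [2.8, 0.3], [0.6, 2.2]]) (array([ 0.4965, -0.3482, -0.2258]), [[0.2, 1.0], [0.2, 0.6], [0.3, 1.1], [0.3, 0.5]])
```

Emit:
send_rows(
  increments=[
    [[0.16, -0.17, 0, 0, 0, 0.03, 1], [0.33, -0.34, 0, 0, 0, 0.06, 1], [0.5, -0.5, 0, 0, 0, 0.06, 1], [0.65, -0.68, 0, 0, 0, 0.06, 1], [0.75, -0.85, 0, 0, 0, 0.06, 1], [0.88, -1, 0, 0, 0, 0.06, 1], [0.88, -1, 0, 0, 0, 0.06, 1], [0.88, -1, 0, 0, 0, 0.06, 1]],
  ],
  squeeze=12,
)

```text
t: 0.77
tool_pos: [0.303, -0.3395, 0.2141]
tcp_rot: [-3.134, -0.207, 0.0]
wrist_force: [0.9, -0.3, -0.1]
gripper_width: 0.0951
gripper_force: 0.0
```

```bash
python3 go.py .41,-.14,.17,.133  .5165,.048,.13,.133
```

```text
t0.77 pos [ 0.303  -0.3395  0.2141] yaw 0.1321 F [ 0.8545 -0.293  -0.1347] w 0.0951 g 0.0 q [-0.9603 -0.3263  2.067   0.0001  1.4014  0.4784]
.41,-.14,.17,.133 -> [ 0.5292 -0.7347  0.1768] [-0.0003  0.0001 -0.0006]
.5165,.048,.13,.133 -> [ 1.0506 -1.424   0.3371] [-0.0003  0.0001 -0.0006]
```

Emit:
send_rows(
  increments=[
    [[0.09, -0.13, 0, 0, 0, 0, 1], [0.18, -0.26, 0, 0, 0, 0, 1], [0.27, -0.39, 0.02, 0, 0, 0, 1], [0.36, -0.52, 0.04, 0, 0, 0, 1], [0.45, -0.65, 0.06, 0, 0, 0, 1], [0.54, -0.78, 0.08, 0, 0, 0, 1], [0.63, -0.9, 0.1, 0, 0, 0, 1], [0.72, -1, 0.12, 0, 0, 0, 1]],
  ],
)

```text
t: 1.43
tool_pos: [0.4483, -0.0675, 0.1842]
tcp_rot: [-3.134, -0.21, -0.0]
wrist_force: [0.2, -1.0, 0.0]
gripper_width: 0.0953
gripper_force: 0.0
```

Emit:
send_rows(
  increments=[
    [[0.09, -0.13, 0.05, 0, 0, 0, 1], [0.18, -0.26, 0.1, 0, 0, 0, 1], [0.27, -0.37, 0.15, 0, 0, 0, 1], [0.33, -0.42, 0.21, 0, 0, 0, 1], [0.33, -0.42, 0.21, 0, 0, 0, 1], [0.33, -0.42, 0.21, 0, 0, 0, 1], [0.33, -0.42, 0.21, 0, 0, 0, 1], [0.33, -0.42, 0.21, 0, 0, 0, 1]],
  ],
)

```text
t: 2.1
tool_pos: [0.5161, 0.0442, 0.1329]
tcp_rot: [3.135, 0.207, 0.002]
wrist_force: [0.1, 0.0, 0.4]
gripper_width: 0.0949
gripper_force: 0.0
```

```bash
python3 go.py .5165,.048,.053,.133
```

```text
t2.10 pos [0.5161 0.0442 0.1329] yaw 0.1316 F [0.0514 0.0436 0.3821] w 0.0949 g 0.0 q [-0.0181 -0.105   2.0222 -0.0002  1.2234  1.4211]
.5165,.048,.053,.133 -> [ 0.0034 -0.015   0.3196] [ 0.0002 -0.0007 -0.0009]
```

Emit:
send_rows(
  increments=[
    [[0, -0.015, 0.1, 0, 0, 0, 1], [0, -0.015, 0.2, 0, 0, 0, 1], [0, -0.015, 0.28, 0, 0, 0, 1], [0, -0.015, 0.32, 0, 0, 0, 1], [0, -0.015, 0.32, 0, 0, 0, 1], [0, -0.015, 0.32, 0, 0, 0, 0.7], [0, -0.015, 0.32, 0, 0, 0, 0.4], [0, -0.015, 0.32, 0, 0, 0, 0.4]],
  ],
  squeeze=10,
)

```text
t: 2.77
tool_pos: [0.517, 0.0485, 0.0542]
tcp_rot: [3.134, 0.208, 0.005]
wrist_force: [0.2, -0.3, 0.4]
gripper_width: 0.0804
gripper_force: 0.0
```

```bash
python3 go.py .5165,.048,.053,.133
```

```text
t2.77 pos [0.517  0.0485 0.0542] yaw 0.1325 F [ 0.2449 -0.342   0.4293] w 0.0804 g 0.0 q [-0.0098 -0.0076  2.0748  0.      1.0709  1.4285]
.5165,.048,.053,.133 -> [-0.0023  0.0019  0.0046] [ 0.0003 -0.0023 -0.0004]
```

Emit:
send_rows(
  increments=[
    [[0, 0, 0, 0, 0, 0, 0.4], [0, 0, 0, 0, 0, 0, 0.4], [0, 0, 0, 0, 0, 0, 0.4], [0, 0, 0, 0, 0, 0, 0.4], [0, 0, 0, 0, 0, 0, 0.4], [0, 0, 0, 0, 0, 0, 0.4], [0, 0, 0, 0, 0, 0, 0.4], [0, 0, 0, 0, 0, 0, 0.4]],
  ],
)

```text
t: 3.43
tool_pos: [0.5159, 0.0484, 0.0526]
tcp_rot: [3.134, 0.209, 0.001]
wrist_force: [0.5, -3.0, 4.1]
gripper_width: 0.0564
gripper_force: 10.0
```

Emit:
send_rows(
  increments=[
    [[0.03, 0, 0, 0, 0, 0, 0.4], [0.06, 0, 0, 0, 0, 0, 0.4], [0.09, 0, 0, 0, 0, 0, 0.4], [0.12, 0, 0, 0, 0, 0, 0.4], [0.145, 0, 0, 0, 0, 0, 0.4], [0.17, 0, 0, 0, 0, 0, 0.4], [0.19, 0, 0, 0, 0, 0, 0.4], [0.2, 0, 0, 0, 0, 0, 0.4]],
  ],
)

```text
t: 4.1
tool_pos: [0.5631, 0.0546, 0.0519]
tcp_rot: [3.134, 0.208, -0.011]
wrist_force: [-10.4, -5.5, 9.8]
gripper_width: 0.0567
gripper_force: 10.0
```

```bash
python3 go.py .6314,.0633,.053,.133
```

```text
t4.10 pos [0.5631 0.0546 0.0519] yaw 0.1327 F [-10.3731  -5.5105   9.7725] w 0.0567 g 10.0 q [ 0.0026  0.1024  1.9646 -0.0018  1.0814  1.4415]
.6314,.0633,.053,.133 -> [ 0.2754  0.0016 -0.0063] [ 0.0005  0.0046 -0.0002]
```

Emit:
send_rows(
  increments=[
    [[0, 0.004, -0.006, 0, 0, 0, 0.4], [0, 0.004, -0.006, 0, 0, 0, 0.4], [0, 0.004, -0.006, 0, 0, 0, 0.4], [0.02, 0.004, -0.006, 0, 0, 0, 0.4], [0.04, 0.004, -0.006, 0, 0, 0, 0.4], [0.06, 0.004, -0.006, 0, 0, 0, 0.4], [0.08, 0.004, -0.006, 0, 0, 0, 0.4], [0.08, 0.004, -0.006, 0, 0, 0, 0.4]],
  ],
)

```text
t: 4.77
tool_pos: [0.5807, 0.0569, 0.0514]
tcp_rot: [-3.134, -0.209, 0.021]
wrist_force: [-12.9, -2.9, 0.9]
gripper_width: 0.057
gripper_force: 10.0
```

```bash
python3 go.py .6314,.0633,.053,.133; python3 - <<'E'
from station import capture
from h import *
pickle.dump(capture("top"),open("t1.pkl","wb"))
E
```

```text
t4.77 pos [0.5807 0.0569 0.0514] yaw 0.1332 F [-12.88    -2.9101   0.9028] w 0.0570 g 10.0 q [ 0.006   0.1436  1.92   -0.0008  1.0912  1.444 ]
.6314,.0633,.053,.133 -> [ 0.2045  0.0015 -0.009 ] [-0.0007  0.0087  0.0001]
```

Emit:
send_rows(
  increments=[
    [[0, 0, -0.002, 0, 0, 0, 0.4], [0, 0, -0.002, 0, 0, 0, 0.4], [0.01, 0, -0.002, 0, 0, 0, 0.4], [0.02, 0, -0.002, 0, 0, 0, 0.4], [0.03, 0, -0.002, 0, 0, 0, 0.4], [0.03, 0, -0.002, 0, 0, 0, 0.4], [0.03, 0, -0.002, 0, 0, 0, 0.4], [0.03, 0, -0.002, 0, 0, 0, 0.4]],
  ],
  squeeze=22,
)

```text
t: 5.48
tool_pos: [0.5831, 0.0572, 0.051]
tcp_rot: [3.134, 0.209, -0.039]
wrist_force: [-25.5, -5.0, 9.1]
gripper_width: 0.0564
gripper_force: 22.0
```

```bash
python3 - <<'E'
from station import capture
from h import *
c=capture("top");pickle.dump(c,open("t2.pkl","wb"));s=capture("scene");pickle.dump(s,open("s2.pkl","wb"))
a=cv2.resize(c["color"][150:310,250:400,::-1],None,fx=2.66,fy=2.66,interpolation=2);b=cv2.resize(s["color"][195:355,215:365,::-1],None,fx=2.66,fy=2.66,interpolation=2)
cv2.imwrite("pics/p2.png",np.hstack([a,b]))
E
```

```text
(no output)
```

View pics/p2.png

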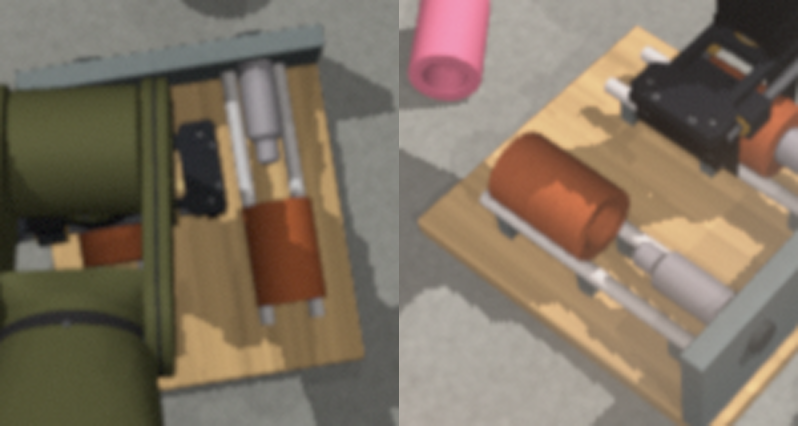

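The left sleeve appears stopped at the shoulder: the 28 mm pin is still bare in the scene half, near (760,160). I'll release it and do the right sleeve, then compare.

Emit:
send_rows(
  increments=[
    [[-0.02, 0, 0, 0, 0, 0, 0.5], [-0.02, 0, 0, 0, 0, 0, 1], [-0.02, 0, 0, 0, 0, 0, 1], [-0.02, 0, 0, 0, 0, 0, 1], [-0.02, 0, -0.1, 0, 0, 0, 1], [-0.02, 0, -0.2, 0, 0, 0, 1], [-0.02, 0, -0.28, 0, 0, 0, 1], [-0.02, 0, -0.32, 0, 0, 0, 1]],
  ],
  squeeze=10,
)

```text
t: 6.25
tool_pos: [0.5906, 0.0575, 0.1389]
tcp_rot: [3.134, 0.209, 0.012]
wrist_force: [0.9, 0.5, 1.8]
gripper_width: 0.0939
gripper_force: 0.0
```

```bash
python3 go.py .5377,-.0805,.131,.133  .5377,-.0805,.054,.133
```

```text
t6.25 pos [0.5906 0.0575 0.1389] yaw 0.1330 F [0.8695 0.4776 1.8017] w 0.0939 g 0.0 q [0.0066 0.0546 1.8552 0.0002 1.2241 1.4444]
.5377,-.0805,.131,.133 -> [-0.2834  0.5191  0.0298] [ 0.0005 -0.0051 -0.    ]
.5377,-.0805,.054,.133 -> [-0.2857  0.5189  0.3378] [ 0.0005 -0.0051 -0.    ]
```

Emit:
send_rows(
  increments=[
    [[-0.07, 0.13, 0, 0, 0, 0, 1], [-0.14, 0.26, 0, 0, 0, 0, 1], [-0.22, 0.4, 0, 0, 0, 0, 1], [-0.285, 0.52, 0.03, 0, 0, 0, 1], [-0.285, 0.52, 0.03, 0, 0, 0, 1], [-0.285, 0.52, 0.1, 0, 0, 0, 1], [-0.285, 0.52, 0.2, 0, 0, 0, 1], [-0.285, 0.52, 0.25, 0, 0, 0, 1]],
  ],
)

```text
t: 6.92
tool_pos: [0.5335, -0.0808, 0.0697]
tcp_rot: [-3.134, -0.208, 0.003]
wrist_force: [0.4, -0.3, -0.4]
gripper_width: 0.0948
gripper_force: 0.0
```

```bash
python3 go.py .5377,-.0805,.055,.133; python3 - <<'E'
from station import capture
from h import *
s=capture("scene");pickle.dump(s,open("s3.pkl","wb"));t=capture("top");pickle.dump(t,open("t3.pkl","wb"))
# terracotta front-end of left sleeve: compare left sleeve's footprint with model at s=.010 vs others
hsv=cv2.cvtColor(s["color"],cv2.COLOR_RGB2HSV);m=cv2.inRange(hsv,(3,120,50),(14,255,255))
n,l,st,ce=cv2.connectedComponentsWithStats(m)
for k in range(1,n):
    if st[k,4]>200:print("scene",st[k],ce[k])
c,q=np.cos(.133),np.sin(.133)
for sc in(-.046,-.01,.0,.01,.02):
    X=[]
    for e in(-.04,.04):
        for a in np.linspace(0,6.28,60):
            p=np.array([sc+e,.065+.028*np.cos(a),.07+.028*np.sin(a)]);X.append([.5706+c*p[0]-q*p[1],-.0104+q*p[0]+c*p[1],p[2]])
    u=proj(s,X);print(sc,u.min(0),u.max(0)-u.min(0),cv2.contourArea(cv2.convexHull(u.astype(np.float32))))
E
```

```text
t6.92 pos [ 0.5335 -0.0808  0.0697] yaw 0.1323 F [ 0.3604 -0.343  -0.3866] w 0.0948 g 0.0 q [-0.2499  0.0197  2.0177  0.0003  1.106   1.1885]
.5377,-.0805,.055,.133 -> [0.017  0.0011 0.0586] [-0.0006  0.001  -0.0005]
scene [  404     0   236   200 27346] [550.66565494  72.03122943]
scene [ 317  216   50   43 1165] [340.08927039 236.07124464]
scene [ 258  251   44   41 1090] [280.17981651 271.5293578 ]
scene [   77   294   133   143 11371] [140.81540762 364.43294345]
-0.046 [294.29681543 200.50214654] [51.34382734 46.15939194] 1418.944260631688
-0.01 [308.71444855 209.30466664] [52.17245361 46.99746861] 1456.182888330426
0.0 [312.79486311 211.79655045] [52.40881505 47.23255313] 1466.5970754486043
0.01 [316.90855958 214.3090433 ] [52.64543184 47.46859427] 1477.038576958701
0.02 [321.05577611 216.84229827] [52.88225966 47.70557008] 1487.5035769487731
```

Left sleeve's bounding box matches a centre at s≈0.01, which is 100 mm from the plate, so it is at the shoulder. Now I grip the right one.

Emit:
send_rows(
  increments=[
    [[0.017, 0.001, 0.03, 0, 0, 0, 0.8], [0.017, 0.001, 0.057, 0, 0, 0, 0.4], [0.017, 0.001, 0.057, 0, 0, 0, 0.4], [0.017, 0.001, 0.057, 0, 0, 0, 0.4], [0.017, 0.001, 0.057, 0, 0, 0, 0.4], [0.017, 0.001, 0.057, 0, 0, 0, 0.4], [0.017, 0.001, 0.057, 0, 0, 0, 0.4], [0.017, 0.001, 0.057, 0, 0, 0, 0.4]],
  ],
)

```text
t: 7.68
tool_pos: [0.5387, -0.0798, 0.0581]
tcp_rot: [-3.133, -0.208, -0.001]
wrist_force: [0.5, 4.2, 3.7]
gripper_width: 0.0567
gripper_force: 10.0
```

Emit:
send_rows(
  increments=[
    [[0, 0, 0, 0, 0, 0, 0.4], [0, 0, 0, 0, 0, 0, 0.4], [0.03, 0, 0, 0, 0, 0, 0.4], [0.06, 0, 0, 0, 0, 0, 0.4], [0.09, 0, 0, 0, 0, 0, 0.4], [0.12, 0, 0, 0, 0, 0, 0.4], [0.14, 0, 0, 0, 0, 0, 0.4], [0.15, 0, 0, 0, 0, 0, 0.4]],
  ],
)

```text
t: 8.35
tool_pos: [0.5736, -0.0752, 0.0576]
tcp_rot: [-3.133, -0.21, 0.01]
wrist_force: [-10.8, 2.9, 10.3]
gripper_width: 0.0568
gripper_force: 10.0
```

Emit:
send_rows(
  increments=[
    [[0, -0.004, -0.01, 0, 0, 0, 0.4], [0, -0.004, -0.01, 0, 0, 0, 0.4], [0, -0.004, -0.01, 0, 0, 0, 0.4], [0.02, -0.004, -0.01, 0, 0, 0, 0.4], [0.04, -0.004, -0.01, 0, 0, 0, 0.4], [0.06, -0.004, -0.01, 0, 0, 0, 0.4], [0.08, -0.004, -0.01, 0, 0, 0, 0.4], [0.08, -0.004, -0.01, 0, 0, 0, 0.4]],
  ],
)

```text
t: 9.02
tool_pos: [0.5965, -0.072, 0.0601]
tcp_rot: [3.134, 0.209, 0.002]
wrist_force: [0.1, 0.8, -1.4]
gripper_width: 0.0568
gripper_force: 10.0
```

```bash
cat > mod.py <<'E'
from h import *
from station import capture
def sleeve(side,s=None):
    s=s or capture("scene")
    hsv=cv2.cvtColor(s["color"],cv2.COLOR_RGB2HSV);m=cv2.inRange(hsv,(3,120,50),(14,255,255))
    n,l,st,ce=cv2.connectedComponentsWithStats(m)
    for k in range(1,n):
        if 100<st[k,4]<2500:print("blob",st[k],ce[k].round(1))
    c,q=np.cos(.133),np.sin(.133)
    for sc in(-.04,-.02,0,.01,.02,.05,.07):
        p=np.array([[sc+e,side*.065+.028*np.cos(a),.07+.028*np.sin(a)] for e in(-.04,.04) for a in np.linspace(0,6.28,60)])
        u=proj(s,np.c_[.5706+c*p[:,0]-q*p[:,1],-.0104+q*p[:,0]+c*p[:,1],p[:,2]]);print(sc,u.min(0).round(1),u.max(0).round(1))
E
python3 -c "
from mod import *
sleeve(-1)"; python3 go.py .6486,-.0656,.055,.133
```

```text
blob [335 225  32  34 519] [350.2 242. ]
blob [293 273  33  35 580] [307.5 288.4]
-0.04 [248.7 243.6] [303.2 293.7]
-0.02 [256.8 249.2] [311.8 299.8]
0 [265.  254.8] [320.5 306. ]
0.01 [269.2 257.6] [324.9 309.1]
0.02 [273.4 260.5] [329.4 312.3]
0.05 [286.3 269.3] [343.1 321.9]
0.07 [295.  275.3] [352.3 328.5]
t9.07 pos [ 0.5959 -0.072   0.0599] yaw 0.1330 F [ 0.1584 -0.5311 -2.6761] w 0.0570 g 10.0 q [-0.2096  0.1593  1.8859 -0.      1.0962  1.2281]
.6486,-.0656,.055,.133 -> [0.2123 0.0026 0.0197] [ 0.0001 -0.0001  0.    ]
```

Force dropped to zero with less downward pressing, and the sleeve is at about s=0.015. I continue.

Emit:
send_rows(
  increments=[
    [[0.02, 0, 0.002, 0, 0, 0, 0.4], [0.04, 0, 0.002, 0, 0, 0, 0.4], [0.06, 0, 0.002, 0, 0, 0, 0.4], [0.08, 0, 0.002, 0, 0, 0, 0.4], [0.1, 0, 0.002, 0, 0, 0, 0.4], [0.12, 0, 0.002, 0, 0, 0, 0.4], [0.14, 0, 0.002, 0, 0, 0, 0.4], [0.14, 0, 0.002, 0, 0, 0, 0.4]],
  ],
)

```text
t: 9.73
tool_pos: [0.631, -0.0673, 0.0596]
tcp_rot: [3.135, 0.209, 0.001]
wrist_force: [-0.5, 0.2, -2.2]
gripper_width: 0.057
gripper_force: 10.0
```

```bash
python3 -c "
from mod import *
sleeve(-1)" | head -3; python3 go.py .6486,-.0656,.055,.133
```

```text
blob [310 284  30  32 472] [323.5 299.3]
-0.04 [248.7 243.6] [303.2 293.7]
-0.02 [256.8 249.2] [311.8 299.8]
t9.78 pos [ 0.6305 -0.0673  0.0595] yaw 0.1330 F [-1.0589 -0.4757 -2.6293] w 0.0569 g 10.0 q [-0.191   0.2283  1.8064 -0.      1.1067  1.2468]
.6486,-.0656,.055,.133 -> [0.0728 0.0028 0.0179] [ 0.     -0.0001  0.    ]
```

The right sleeve passes the shoulder freely, so it is the one that fits. I push it home.

Emit:
send_rows(
  increments=[
    [[0.02, 0, 0.001, 0, 0, 0, 0.4], [0.04, 0, 0.001, 0, 0, 0, 0.4], [0.06, 0, 0.001, 0, 0, 0, 0.4], [0.07, 0, 0.001, 0, 0, 0, 0.4], [0.08, 0, 0.001, 0, 0, 0, 0.4], [0.09, 0, 0.001, 0, 0, 0, 0.4], [0.1, 0, 0.001, 0, 0, 0, 0.4], [0.1, 0, 0.001, 0, 0, 0, 0.4]],
  ],
)

```text
t: 10.45
tool_pos: [0.6512, -0.0647, 0.0586]
tcp_rot: [3.134, 0.209, -0.016]
wrist_force: [-11.1, -2.8, 4.1]
gripper_width: 0.0563
gripper_force: 10.0
```

```bash
python3 -c "
from mod import *
sleeve(-1)" | head -3; python3 go.py .6486,-.0656,.055,.133
```

```text
blob [321 292  25  26 291] [333.3 304.4]
-0.04 [248.7 243.6] [303.2 293.7]
-0.02 [256.8 249.2] [311.8 299.8]
t10.50 pos [ 0.6512 -0.0647  0.0586] yaw 0.1331 F [-11.1424  -3.3116   4.8725] w 0.0569 g 10.0 q [-0.1799  0.2756  1.7507 -0.0028  1.1249  1.259 ]
.6486,-.0656,.055,.133 -> [-0.0105  0.0022  0.0145] [-0.0004  0.0066  0.0001]
```

Emit:
send_rows(
  increments=[
    [[0, 0, -0.002, 0, 0, 0, 0.4], [0.01, 0, -0.002, 0, 0, 0, 0.4], [0.02, 0, -0.002, 0, 0, 0, 0.4], [0.03, 0, -0.002, 0, 0, 0, 0.4], [0.03, 0, -0.002, 0, 0, 0, 0.4], [0.03, 0, -0.002, 0, 0, 0, 0.4], [0.03, 0, -0.002, 0, 0, 0, 0.4], [0.03, 0, -0.002, 0, 0, 0, 0.4]],
  ],
  squeeze=18,
)

```text
t: 11.17
tool_pos: [0.6548, -0.0642, 0.0581]
tcp_rot: [-3.134, -0.209, 0.03]
wrist_force: [-21.8, -5.0, 7.6]
gripper_width: 0.0563
gripper_force: 18.0
```

Emit:
send_rows(
  increments=[
    [[-0.03, 0, 0, 0, 0, 0, 0.6], [-0.03, 0, 0, 0, 0, 0, 1], [-0.03, 0, 0, 0, 0, 0, 1], [-0.03, 0, 0, 0, 0, 0, 1], [-0.03, 0, -0.1, 0, 0, 0, 1], [-0.03, 0, -0.2, 0, 0, 0, 1], [-0.03, 0, -0.3, 0, 0, 0, 1], [-0.03, 0, -0.36, 0, 0, 0, 1]],
  ],
  squeeze=10,
)

```text
t: 11.83
tool_pos: [0.657, -0.0642, 0.1538]
tcp_rot: [3.133, 0.209, 0.009]
wrist_force: [0.5, -0.5, 0.1]
gripper_width: 0.0939
gripper_force: 0.0
```

Emit:
send_rows(
  increments=[
    [[-0.1, 0, -0.1, 0, 0, 0, 1], [-0.25, 0, -0.2, 0, 0, 0, 1], [-0.4, 0, -0.3, 0, 0, 0, 1], [-0.55, 0, -0.3, 0, 0, 0, 1], [-0.7, 0, -0.3, 0, 0, 0, 1], [-0.85, 0, -0.3, 0, 0, 0, 1], [-1, 0, -0.3, 0, 0, 0, 1], [-1, 0, -0.3, 0, 0, 0, 1]],
  ],
)

```text
t: 12.5
tool_pos: [0.4026, -0.0971, 0.2244]
tcp_rot: [3.134, 0.206, -0.0]
wrist_force: [0.5, -0.8, 0.1]
gripper_width: 0.0949
gripper_force: 0.0
```

```bash
python3 go.py; python3 - <<'E'
from mod import *
c=capture("top");pickle.dump(c,open("t4.pkl","wb"));s=capture("scene");pickle.dump(s,open("s4.pkl","wb"))
sleeve(1,s);sleeve(-1,s)
a=cv2.resize(c["color"][150:310,250:400,::-1],None,fx=2.66,fy=2.66,interpolation=2);b=cv2.resize(s["color"][195:355,265:415,::-1],None,fx=2.66,fy=2.66,interpolation=2)
cv2.imwrite("pics/p4.png",np.hstack([a,b]))
E
```

```text
t12.50 pos [ 0.4026 -0.0971  0.2244] yaw 0.1312 F [ 0.5389 -0.826   0.0661] w 0.0949 g 0.0 q [-0.3659 -0.4404  2.1318 -0.0009  1.45    1.0739]
blob [ 317  216   50   43 1164] [340.2 236.1]
blob [ 294  276   52   42 1231] [318.  296.3]
-0.04 [296.7 202. ] [348.1 248.2]
-0.02 [304.7 206.8] [356.6 253.6]
0 [312.8 211.8] [365.2 259. ]
0.01 [316.9 214.3] [369.6 261.8]
0.02 [321.1 216.8] [373.9 264.5]
0.05 [333.7 224.6] [387.3 273. ]
0.07 [342.3 229.8] [396.4 278.8]
blob [ 317  216   50   43 1164] [340.2 236.1]
blob [ 294  276   52   42 1231] [318.  296.3]
-0.04 [248.7 243.6] [303.2 293.7]
-0.02 [256.8 249.2] [311.8 299.8]
0 [265.  254.8] [320.5 306. ]
0.01 [269.2 257.6] [324.9 309.1]
0.02 [273.4 260.5] [329.4 312.3]
0.05 [286.3 269.3] [343.1 321.9]
0.07 [295.  275.3] [352.3 328.5]
```

View pics/p4.png

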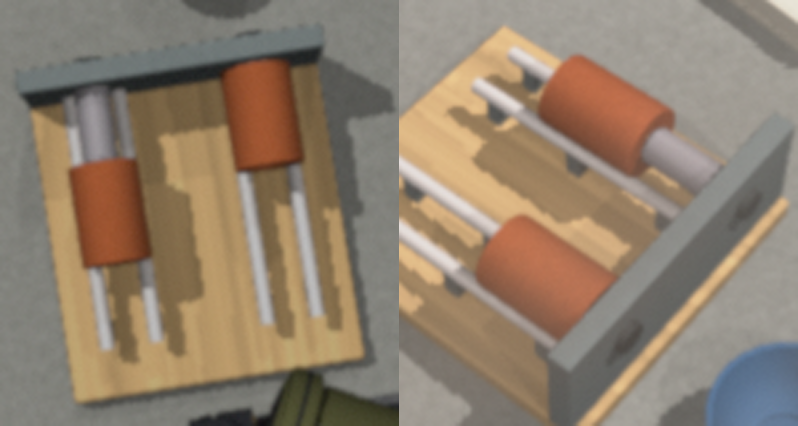

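Right sleeve is fully against the plate, with its far edge at the plate in the top half near (258,62). The left one covers only the nose and the 28 mm pin shows at (95,125), so the right fits and the left is tight. Both are left untouched for a moment, then I draw off the right first.

Emit:
send_rows(
  increments=[
    [[0, 0, 0, 0, 0, 0, 1], [0, 0, 0, 0, 0, 0, 1], [0, 0, 0, 0, 0, 0, 1], [0, 0, 0, 0, 0, 0, 1], [0, 0, 0, 0, 0, 0, 1], [0, 0, 0, 0, 0, 0, 1], [0, 0, 0, 0, 0, 0, 1], [0, 0, 0, 0, 0, 0, 1]],
  ],
  squeeze=20,
)

```text
t: 13.27
tool_pos: [0.407, -0.0972, 0.2246]
tcp_rot: [-3.135, -0.209, 0.0]
wrist_force: [0.1, 0.0, -0.6]
gripper_width: 0.0952
gripper_force: 0.0
```

```bash
python3 go.py .6486,-.0655,.15,.133
```

```text
t13.27 pos [ 0.407  -0.0972  0.2246] yaw 0.1329 F [ 0.1464  0.0427 -0.6235] w 0.0952 g 0.0 q [-0.3628 -0.4288  2.1236  0.      1.4471  1.0751]
.6486,-.0655,.15,.133 -> [0.9748 0.0026 0.298 ] [-0.0001  0.0002 -0.0001]
```

Emit:
send_rows(
  increments=[
    [[0.15, 0, 0, 0, 0, 0, 1], [0.3, 0, 0.05, 0, 0, 0, 1], [0.45, 0, 0.1, 0, 0, 0, 1], [0.6, 0, 0.15, 0, 0, 0, 1], [0.75, 0, 0.2, 0, 0, 0, 1], [0.9, 0, 0.25, 0, 0, 0, 1], [0.975, 0.002, 0.3, 0, 0, 0, 1], [0.975, 0.002, 0.3, 0, 0, 0, 1]],
  ],
)

```text
t: 13.93
tool_pos: [0.6497, -0.0646, 0.1454]
tcp_rot: [-3.133, -0.21, 0.007]
wrist_force: [-0.5, 0.6, -0.3]
gripper_width: 0.095
gripper_force: 0.0
```

```bash
python3 go.py .6486,-.0655,.055,.133
```

```text
t13.93 pos [ 0.6497 -0.0646  0.1454] yaw 0.1339 F [-0.5067  0.572  -0.257 ] w 0.0950 g 0.0 q [-0.1814  0.1832  1.7029  0.0003  1.2604  1.2554]
.6486,-.0655,.055,.133 -> [-0.0034  0.0037  0.3617] [-0.0012  0.003   0.0006]
```

Emit:
send_rows(
  increments=[
    [[0, 0.004, 0.1, 0, 0, 0, 1], [0, 0.004, 0.2, 0, 0, 0, 1], [0, 0.004, 0.3, 0, 0, 0, 1], [0, 0.004, 0.355, 0, 0, 0, 1], [0, 0.004, 0.355, 0, 0, 0, 0.7], [0, 0.004, 0.355, 0, 0, 0, 0.4], [0, 0.004, 0.355, 0, 0, 0, 0.4], [0, 0.004, 0.355, 0, 0, 0, 0.4]],
  ],
)

```text
t: 14.6
tool_pos: [0.6502, -0.0667, 0.0635]
tcp_rot: [3.134, 0.208, 0.006]
wrist_force: [-0.4, -0.7, 1.0]
gripper_width: 0.0735
gripper_force: 0.0
```

Emit:
send_rows(
  increments=[
    [[0, 0, 0, 0, 0, 0, 0.4], [0, 0, 0, 0, 0, 0, 0.4], [0, 0, 0, 0, 0, 0, 0.4], [0, 0, 0, 0, 0, 0, 0.4], [0, 0, 0, 0, 0, 0, 0.4], [-0.01, 0, 0, 0, 0, 0, 0.4], [-0.02, 0, 0, 0, 0, 0, 0.4], [-0.03, 0, 0, 0, 0, 0, 0.4]],
  ],
)

```text
t: 15.27
tool_pos: [0.6437, -0.0665, 0.0626]
tcp_rot: [-3.134, -0.208, -0.01]
wrist_force: [3.5, 4.9, 3.5]
gripper_width: 0.0566
gripper_force: 20.0
```

```bash
python3 go.py .5495,-.0790,.057,.133
```

```text
t15.27 pos [ 0.6437 -0.0665  0.0626] yaw 0.1328 F [3.5023 4.942  3.5215] w 0.0566 g 20.0 q [-0.1869  0.2474  1.7775  0.0024  1.1108  1.25  ]
.5495,-.0790,.057,.133 -> [-0.3802 -0.0004  0.0201] [-0.0001 -0.0042 -0.0001]
```

Emit:
send_rows(
  increments=[
    [[-0.03, -0.004, -0.004, 0, 0, 0, 0.4], [-0.08, -0.004, -0.004, 0, 0, 0, 0.4], [-0.13, -0.004, -0.004, 0, 0, 0, 0.4], [-0.18, -0.004, -0.004, 0, 0, 0, 0.4], [-0.23, -0.004, -0.004, 0, 0, 0, 0.4], [-0.28, -0.004, -0.004, 0, 0, 0, 0.4], [-0.34, -0.004, -0.004, 0, 0, 0, 0.4], [-0.38, -0.004, -0.004, 0, 0, 0, 0.4]],
  ],
)

```text
t: 15.93
tool_pos: [0.5468, -0.0788, 0.0624]
tcp_rot: [-3.134, -0.208, -0.003]
wrist_force: [2.9, 3.4, 1.4]
gripper_width: 0.057
gripper_force: 20.0
```

```bash
python3 go.py .511,.334,.15,-.023 ; python3 -c "
from mod import *
sleeve(-1)"
```

```text
t15.93 pos [ 0.5468 -0.0788  0.0624] yaw 0.1326 F [2.8742 3.3977 1.4047] w 0.0570 g 20.0 q [-0.2408  0.0549  1.9953  0.001   1.0894  1.197 ]
.511,.334,.15,-.023 -> [ 0.077  -1.6557 -0.3503] [-0.0002 -0.0015  0.1037]
blob [ 317  216   50   43 1174] [340.1 236.1]
blob [270 256  34  37 817] [286.1 275. ]
-0.04 [248.7 243.6] [303.2 293.7]
-0.02 [256.8 249.2] [311.8 299.8]
0 [265.  254.8] [320.5 306. ]
0.01 [269.2 257.6] [324.9 309.1]
0.02 [273.4 260.5] [329.4 312.3]
0.05 [286.3 269.3] [343.1 321.9]
0.07 [295.  275.3] [352.3 328.5]
```

Emit:
send_rows(
  increments=[
    [[0, -0.003, -0.06, 0, 0, 0, 0.4], [0, 0, -0.14, 0, 0, 0, 0.4], [0, 0, -0.26, 0, 0, 0, 0.4], [0, 0, -0.4, 0, 0, 0, 0.4], [0, -0.05, -0.48, 0, 0, 0, 0.4], [0.01, -0.16, -0.48, 0, 0, 0.03, 0.4], [0.02, -0.29, -0.48, 0, 0, 0.06, 0.4], [0.03, -0.42, -0.48, 0, 0, 0.1, 0.4]],
  ],
)

```text
t: 16.65
tool_pos: [0.5397, 0.0259, 0.1812]
tcp_rot: [3.14, -0.034, -0.003]
wrist_force: [0.6, 0.1, -3.2]
gripper_width: 0.0564
gripper_force: 20.0
```

```bash
python3 go.py .511,.334,.15,-.023
```

```text
t16.65 pos [0.5397 0.0259 0.1812] yaw -0.0215 F [ 0.65    0.115  -3.1557] w 0.0564 g 20.0 q [-0.0503 -0.0948  1.9284 -0.002   1.3096  1.5425]
.511,.334,.15,-.023 -> [-0.141  -1.2297  0.1226] [0.0012 0.0011 0.001 ]
```

Emit:
send_rows(
  increments=[
    [[-0.01, -0.12, 0, 0, 0, 0, 0.4], [-0.03, -0.25, 0, 0, 0, 0, 0.4], [-0.05, -0.38, 0, 0, 0, 0, 0.4], [-0.07, -0.51, 0, 0, 0, 0, 0.4], [-0.09, -0.65, 0, 0, 0, 0, 0.4], [-0.11, -0.79, 0, 0, 0, 0, 0.4], [-0.12, -0.9, 0, 0, 0, 0, 0.4], [-0.13, -1, 0, 0, 0, 0, 0.4]],
  ],
)

```text
t: 17.32
tool_pos: [0.5111, 0.2774, 0.1801]
tcp_rot: [3.138, -0.025, -0.004]
wrist_force: [0.7, -0.8, -2.4]
gripper_width: 0.0566
gripper_force: 20.0
```

```bash
python3 go.py .511,.334,.10,-.023
```

```text
t17.32 pos [0.5111 0.2774 0.1801] yaw -0.0161 F [ 0.7397 -0.8458 -2.3901] w 0.0566 g 20.0 q [ 0.4059  0.0004  1.8386 -0.0019  1.306   1.9932]
.511,.334,.10,-.023 -> [-0.0035 -0.2274  0.3196] [0.0021 0.0015 0.0046]
```

Emit:
send_rows(
  increments=[
    [[0, -0.08, 0, 0, 0, 0.004, 0.4], [0, -0.15, 0.02, 0, 0, 0.004, 0.4], [0, -0.2, 0.06, 0, 0, 0.004, 0.4], [0, -0.2, 0.12, 0, 0, 0.004, 0.4], [0, -0.2, 0.2, 0, 0, 0.004, 0.4], [0, -0.2, 0.28, 0, 0, 0.004, 0.4], [0, -0.2, 0.32, 0, 0, 0.004, 0.4], [0, -0.2, 0.32, 0, 0, 0.004, 0.4]],
  ],
)

```text
t: 17.98
tool_pos: [0.5105, 0.3245, 0.0968]
tcp_rot: [3.136, -0.037, -0.012]
wrist_force: [0.5, -1.4, -3.7]
gripper_width: 0.0564
gripper_force: 20.0
```

```bash
python3 go.py .511,.334,.031,-.023
```

```text
t17.98 pos [0.5105 0.3245 0.0968] yaw -0.0235 F [ 0.4542 -1.3527 -3.711 ] w 0.0564 g 20.0 q [ 0.478   0.1319  1.8479 -0.0009  1.1709  2.0726]
.511,.334,.031,-.023 -> [ 0.0032 -0.0394  0.2631] [ 0.0034  0.005  -0.0003]
```

Emit:
send_rows(
  increments=[
    [[0, -0.03, 0.03, 0.003, 0.005, 0, 0.4], [0, -0.038, 0.08, 0.003, 0.005, 0, 0.4], [0, -0.038, 0.13, 0.003, 0.005, 0, 0.4], [0, -0.038, 0.17, 0.003, 0.005, 0, 0.4], [0, -0.038, 0.19, 0.003, 0.005, 0, 0.4], [0, -0.038, 0.2, 0.003, 0.005, 0, 0.4], [0, -0.038, 0.2, 0.003, 0.005, 0, 0.4], [0, -0.038, 0.2, 0.003, 0.005, 0, 0.4]],
  ],
)

```text
t: 18.65
tool_pos: [0.5136, 0.3362, 0.0521]
tcp_rot: [-3.137, 0.037, -0.012]
wrist_force: [-0.2, 0.1, -3.0]
gripper_width: 0.0567
gripper_force: 20.0
```

```bash
python3 go.py .511,.334,.030,-.023;  python3 - <<'E'
from mod import *
for n in("top","scene"):
    c=capture(n);pickle.dump(c,open(n+"5.pkl","wb"))
    print(n,proj(c,[[.511,.334,.05],[.551,.333,.05],[.471,.335,.05]]).round(1).tolist())
    hsv=cv2.cvtColor(c["color"],cv2.COLOR_RGB2HSV);m=cv2.inRange(hsv,(3,120,50),(14,255,255))
    k,l,st,ce=cv2.connectedComponentsWithStats(m)
    for i in range(1,k):
        if 60<st[i,4]<2500:print(st[i],ce[i].round(1))
E
```

```text
t18.65 pos [0.5136 0.3362 0.0521] yaw -0.0233 F [-0.1984  0.1238 -3.0426] w 0.0567 g 20.0 q [0.492  0.1913 1.8639 0.0002 1.0772 2.086 ]
.511,.334,.030,-.023 -> [-0.0111  0.0093  0.0884] [-0.0031 -0.0052 -0.0002]
top [[161.2, 262.6], [161.5, 243.8], [160.9, 281.5]]
[   0  112   43   50 1321] [ 17.  136.6]
[ 433  208   97  108 1507] [477.8 251.4]
[ 276  210   31   41 1019] [290.9 229.6]
[   0  216   39   44 1316] [ 16.5 239.2]
[155 254   7  18 111] [158.  261.7]
[582 295  32  68 148] [597.6 329.4]
[568 392  72  88 231] [586.3 426. ]
[586 404  54  76 148] [599.9 436.6]
scene [[415.9, 158.4], [429.9, 168.0], [402.3, 149.1]]
[412 144  26  30 535] [423.8 158.2]
[ 317  216   50   43 1173] [340.2 236.1]
```

Emit:
send_rows(
  increments=[
    [[-0.01, 0.009, 0.01, -0.003, -0.005, 0, 0.4], [-0.01, 0.009, 0.03, -0.003, -0.005, 0, 0.4], [-0.01, 0.009, 0.045, -0.003, -0.005, 0, 0.4], [-0.01, 0.009, 0.06, -0.003, -0.005, 0, 0.4], [-0.01, 0.009, 0.07, -0.003, -0.005, 0, 0.4], [-0.01, 0.009, 0.075, -0.003, -0.005, 0, 0.4], [-0.01, 0.009, 0.075, -0.003, -0.005, 0, 0.4], [-0.01, 0.009, 0.075, -0.003, -0.005, 0, 0.4]],
  ],
)

```text
t: 19.42
tool_pos: [0.511, 0.334, 0.033]
tcp_rot: [3.141, -0.036, -0.0]
wrist_force: [-0.3, -0.9, -3.1]
gripper_width: 0.0563
gripper_force: 20.0
```

Emit:
send_rows(
  increments=[
    [[0, 0, 0.002, 0, 0, 0, 0.4], [0, 0, 0.004, 0, 0, 0, 0.4], [0, 0, 0.006, 0, 0, 0, 0.4], [0, 0, 0.008, 0, 0, 0, 0.4], [0, 0, 0.008, 0, 0, 0, 0.4], [0, 0, 0.008, 0, 0, 0, 0.4], [0, 0, 0.008, 0, 0, 0, 0.4], [0, 0, 0.008, 0, 0, 0, 0.4]],
  ],
)

```text
t: 20.08
tool_pos: [0.511, 0.334, 0.0312]
tcp_rot: [-3.141, 0.036, -0.0]
wrist_force: [0.3, 0.4, -2.6]
gripper_width: 0.0567
gripper_force: 20.0
```

Emit:
send_rows(
  increments=[
    [[0, 0, 0.002, 0, 0, 0, 0.4], [0, 0, 0.004, 0, 0, 0, 0.4], [0, 0, 0.006, 0, 0, 0, 0.4], [0, 0, 0.008, 0, 0, 0, 0.4], [0, 0, 0.01, 0, 0, 0, 0.4], [0, 0, 0.01, 0, 0, 0, 0.4], [0, 0, 0.01, 0, 0, 0, 0.4], [0, 0, 0.01, 0, 0, 0, 0.4]],
  ],
)

```text
t: 20.75
tool_pos: [0.5117, 0.3348, 0.03]
tcp_rot: [-3.14, 0.036, -0.002]
wrist_force: [-2.5, 1.1, 4.3]
gripper_width: 0.0567
gripper_force: 20.0
```

Contact felt (Fz went from −3 to +4 N). I release and rise.

Emit:
send_rows(
  increments=[
    [[0, 0, -0.002, 0, 0, 0, 0.62], [0, 0, -0.002, 0, 0, 0, 0.7], [0, 0, -0.002, 0, 0, 0, 0.9], [0, 0, -0.002, 0, 0, 0, 0.9], [0, 0, -0.002, 0, 0, 0, 0.9], [0, 0, -0.05, 0, 0, 0, 0.9], [0, 0, -0.18, 0, 0, 0, 0.95], [0, 0, -0.32, 0, 0, 0, 1]],
  ],
)

```text
t: 21.42
tool_pos: [0.5093, 0.3329, 0.1075]
tcp_rot: [3.139, -0.037, -0.007]
wrist_force: [0.5, 1.0, -0.0]
gripper_width: 0.0919
gripper_force: 0.0
```

Emit:
send_rows(
  increments=[
    [[0, 0, -0.1, 0, 0, 0, 1], [0, 0.06, -0.2, 0, 0, 0, 1], [0, 0.18, -0.2, 0, 0, -0.02, 1], [0, 0.32, -0.2, 0, 0, -0.05, 1], [0, 0.46, -0.2, 0, 0, -0.08, 1], [0, 0.6, -0.2, 0, 0, -0.104, 1], [0, 0.75, -0.2, 0, 0, -0.104, 1], [0, 0.9, -0.2, 0, 0, -0.104, 1]],
  ],
)

```text
t: 22.08
tool_pos: [0.5056, 0.1075, 0.1597]
tcp_rot: [3.134, 0.21, 0.002]
wrist_force: [0.4, -0.1, 0.5]
gripper_width: 0.095
gripper_force: 0.0
```

```bash
python3 go.py .572,.0555,.15,.133; python3 - <<'E'
from mod import *
a=[]
for n,x,y in(("top",85,190),("scene",340,100)):
    c=capture(n);pickle.dump(c,open(n+"6.pkl","wb"));a.append(cv2.resize(c["color"][y:y+150,x:x+150,::-1],None,fx=2.66,fy=2.66,interpolation=2))
cv2.imwrite("pics/p6.png",np.hstack(a))
E
```

```text
t22.08 pos [0.5056 0.1075 0.1597] yaw 0.1335 F [ 0.3944 -0.0986  0.4981] w 0.0950 g 0.0 q [ 0.1058 -0.1336  2.0009 -0.0003  1.2729  1.5431]
.572,.0555,.15,.133 -> [0.2356 0.2415 0.0392] [ 0.0002 -0.0009  0.0004]
```

View pics/p6.png

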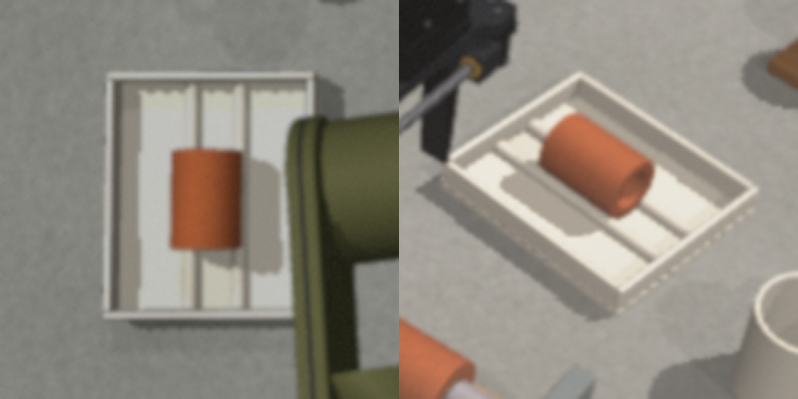

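The sleeve lies on both ribs in the white tray: in the top half it is at (206,200), centred on the ribs once parallax is allowed for. Now the left (tight) one.

Emit:
send_rows(
  increments=[
    [[0.1, 0.1, 0, 0, 0, 0, 1], [0.2, 0.2, 0.02, 0, 0, 0, 1], [0.235, 0.24, 0.04, 0, 0, 0, 1], [0.235, 0.24, 0.04, 0, 0, 0, 1], [0.235, 0.24, 0.04, 0, 0, 0, 1], [0.235, 0.24, 0.1, 0, 0, 0, 1], [0.235, 0.24, 0.2, 0, 0, 0, 1], [0.235, 0.24, 0.25, 0, 0, 0, 1]],
  ],
)

```text
t: 22.85
tool_pos: [0.57, 0.0587, 0.0943]
tcp_rot: [-3.134, -0.211, 0.004]
wrist_force: [0.5, -0.6, 0.3]
gripper_width: 0.0953
gripper_force: 0.0
```

```bash
python3 go.py .572,.0555,.055,.133
```

```text
t22.85 pos [0.57   0.0587 0.0943] yaw 0.1342 F [ 0.4937 -0.5833  0.2916] w 0.0953 g 0.0 q [0.0087 0.063  1.9269 0.0004 1.1544 1.4451]
.572,.0555,.055,.133 -> [0.0066 0.0138 0.1572] [-0.0005  0.0018  0.0008]
```

Emit:
send_rows(
  increments=[
    [[0, 0.005, 0.08, 0, 0, 0, 1], [0, 0.005, 0.14, 0, 0, 0, 1], [0, 0.005, 0.14, 0, 0, 0, 1], [0, 0.005, 0.14, 0, 0, 0, 1], [0, 0.005, 0.14, 0, 0, 0, 1], [0, 0.005, 0.14, 0, 0, 0, 1], [0, 0.005, 0.14, 0, 0, 0, 1], [0, 0.005, 0.14, 0, 0, 0, 1]],
  ],
)

```text
t: 23.52
tool_pos: [0.5728, 0.0562, 0.0623]
tcp_rot: [3.135, 0.209, 0.003]
wrist_force: [0.1, -0.3, 0.0]
gripper_width: 0.0951
gripper_force: 0.0
```

```bash
python3 go.py .572,.0555,.055,.133
```

```text
t23.52 pos [0.5728 0.0562 0.0623] yaw 0.1329 F [ 0.0691 -0.2589  0.0397] w 0.0951 g 0.0 q [0.0045 0.1041 1.9427 0.     1.0929 1.4424]
.572,.0555,.055,.133 -> [-0.0036  0.0023  0.0293] [ 0.0001 -0.0012 -0.0001]
```

Emit:
send_rows(
  increments=[
    [[-0.004, 0.002, 0.025, 0, 0, 0, 1], [-0.004, 0.002, 0.025, 0, 0, 0, 0.7], [-0.004, 0.002, 0.025, 0, 0, 0, 0.4], [-0.004, 0.002, 0.025, 0, 0, 0, 0.4], [-0.004, 0.002, 0.025, 0, 0, 0, 0.4], [-0.004, 0.002, 0.025, 0, 0, 0, 0.4], [-0.004, 0.002, 0.025, 0, 0, 0, 0.4], [-0.004, 0.002, 0.025, 0, 0, 0, 0.4]],
  ],
)

```text
t: 24.18
tool_pos: [0.5713, 0.0556, 0.055]
tcp_rot: [-3.134, -0.208, -0.0]
wrist_force: [-0.5, 0.3, -0.2]
gripper_width: 0.0566
gripper_force: 20.0
```

Emit:
send_rows(
  increments=[
    [[0, 0, 0, 0, 0, 0, 0.4], [0, 0, 0, 0, 0, 0, 0.4], [0, 0, 0, 0, 0, 0, 0.4], [-0.02, 0, -0.004, 0, 0, 0, 0.4], [-0.06, 0, -0.004, 0, 0, 0, 0.4], [-0.1, 0, -0.004, 0, 0, 0, 0.4], [-0.13, 0, -0.004, 0, 0, 0, 0.4], [-0.14, 0, -0.004, 0, 0, 0, 0.4]],
  ],
)

```text
t: 24.85
tool_pos: [0.5342, 0.0507, 0.0551]
tcp_rot: [-3.135, -0.208, 0.003]
wrist_force: [-0.4, -0.3, -3.7]
gripper_width: 0.0567
gripper_force: 20.0
```

```bash
python3 go.py .525,.049,.055,.133; python3 -c "
from mod import *
sleeve(1)"
```

```text
t24.85 pos [0.5342 0.0507 0.0551] yaw 0.1327 F [-0.3624 -0.2585 -3.6886] w 0.0567 g 20.0 q [-0.0054  0.0329  2.0321 -0.0001  1.0788  1.4328]
.525,.049,.055,.133 -> [-0.0372  0.002   0.0003] [-0.0002  0.0014 -0.0002]
blob [394 143  41  38 923] [414.  161.3]
blob [321 216  31  34 690] [336.  233.5]
-0.04 [296.7 202. ] [348.1 248.2]
-0.02 [304.7 206.8] [356.6 253.6]
0 [312.8 211.8] [365.2 259. ]
0.01 [316.9 214.3] [369.6 261.8]
0.02 [321.1 216.8] [373.9 264.5]
0.05 [333.7 224.6] [387.3 273. ]
0.07 [342.3 229.8] [396.4 278.8]
```

Emit:
send_rows(
  increments=[
    [[-0.03, 0, -0.02, 0, 0, 0, 0.4], [-0.04, 0, -0.1, 0, 0, 0, 0.4], [-0.04, 0, -0.2, 0, 0, 0, 0.4], [-0.04, 0, -0.32, 0, 0, 0, 0.4], [-0.05, 0.06, -0.42, 0, 0, 0.03, 0.4], [-0.07, 0.18, -0.46, 0, 0, 0.08, 0.4], [-0.1, 0.31, -0.46, 0, 0, 0.13, 0.4], [-0.13, 0.44, -0.46, 0, 0, 0.19, 0.4]],
  ],
)

```text
t: 25.57
tool_pos: [0.5194, -0.0635, 0.1732]
tcp_rot: [3.132, -0.242, 0.006]
wrist_force: [0.5, -0.4, -3.9]
gripper_width: 0.0564
gripper_force: 20.0
```

```bash
python3 go.py .4965,-.3485,.15,-.227
```

```text
t25.57 pos [ 0.5194 -0.0635  0.1732] yaw -0.1546 F [ 0.4783 -0.404  -3.9212] w 0.0564 g 20.0 q [-0.2243 -0.1319  1.9761 -0.0002  1.2937  1.5011]
.4965,-.3485,.15,-.227 -> [0.0848 1.1403 0.0934] [ 0.0002 -0.0025  0.0483]
```

Emit:
send_rows(
  increments=[
    [[0.01, 0.12, 0, 0, 0, 0.04, 0.4], [0.02, 0.25, 0, 0, 0, 0.048, 0.4], [0.03, 0.38, 0, 0, 0, 0.048, 0.4], [0.04, 0.51, 0, 0, 0, 0.048, 0.4], [0.06, 0.65, 0, 0, 0, 0.048, 0.4], [0.07, 0.79, 0, 0, 0, 0.048, 0.4], [0.08, 0.92, 0.02, 0, 0, 0.048, 0.4], [0.085, 1, 0.05, 0, 0, 0.048, 0.4]],
  ],
)

```text
t: 26.23
tool_pos: [0.5017, -0.3164, 0.1598]
tcp_rot: [3.119, -0.354, 0.004]
wrist_force: [1.0, 1.2, -4.0]
gripper_width: 0.0562
gripper_force: 20.0
```

```bash
python3 go.py .4965,-.3485,.06,-.227
```

```text
t26.23 pos [ 0.5017 -0.3164  0.1598] yaw -0.2262 F [ 1.021   1.2259 -3.9578] w 0.0562 g 20.0 q [-0.6526  0.0381  1.8355 -0.0011  1.2648  1.1447]
.4965,-.3485,.06,-.227 -> [0.0074 0.1289 0.3997] [ 0.0015 -0.0017  0.0005]
```

Emit:
send_rows(
  increments=[
    [[0, 0.1, 0.02, 0, 0, 0, 0.4], [0, 0.11, 0.08, 0, 0, 0, 0.4], [0, 0.11, 0.16, 0, 0, 0, 0.4], [0, 0.11, 0.24, 0, 0, 0, 0.4], [0, 0.11, 0.31, 0, 0, 0, 0.4], [0, 0.11, 0.36, 0, 0, 0, 0.4], [0, 0.11, 0.37, 0, 0, 0, 0.4], [0, 0.11, 0.37, 0, 0, 0, 0.4]],
  ],
)

```text
t: 26.9
tool_pos: [0.4952, -0.3391, 0.065]
tcp_rot: [-3.121, 0.351, 0.003]
wrist_force: [0.3, -0.7, -3.8]
gripper_width: 0.0562
gripper_force: 20.0
```

```bash
python3 go.py .4965,-.3485,.027,-.227
```

```text
t26.90 pos [ 0.4952 -0.3391  0.065 ] yaw -0.2241 F [ 0.2901 -0.6682 -3.7608] w 0.0562 g 20.0 q [-0.6898  0.1543  1.8819 -0.0001  1.1074  1.1051]
.4965,-.3485,.027,-.227 -> [0.0137 0.0356 0.152 ] [-0.0006  0.0012  0.0019]
```

Emit:
send_rows(
  increments=[
    [[0.01, 0.02, 0.01, 0, 0, 0.002, 0.4], [0.014, 0.034, 0.03, 0, 0, 0.002, 0.4], [0.014, 0.034, 0.06, 0, 0, 0.002, 0.4], [0.014, 0.034, 0.09, 0, 0, 0.002, 0.4], [0.014, 0.034, 0.12, 0, 0, 0.002, 0.4], [0.014, 0.034, 0.14, 0, 0, 0.002, 0.4], [0.014, 0.034, 0.145, 0, 0, 0.002, 0.4], [0.014, 0.034, 0.145, 0, 0, 0.002, 0.4]],
  ],
)

```text
t: 27.57
tool_pos: [0.4968, -0.3481, 0.0285]
tcp_rot: [-3.12, 0.356, 0.002]
wrist_force: [0.1, -0.7, -3.8]
gripper_width: 0.0564
gripper_force: 20.0
```

```bash
python3 go.py .4965,-.3485,.022,-.227
```

```text
t27.57 pos [ 0.4968 -0.3481  0.0285] yaw -0.2271 F [ 0.1417 -0.7313 -3.825 ] w 0.0564 g 20.0 q [-0.6997  0.2137  1.8833  0.0001  1.0465  1.0982]
.4965,-.3485,.022,-.227 -> [-0.0008  0.0017  0.0261] [-0.0006  0.0011 -0.0001]
```

Emit:
send_rows(
  increments=[
    [[0, 0.001, 0.004, 0, 0, 0, 0.4], [0, 0.001, 0.008, 0, 0, 0, 0.4], [0, 0.001, 0.012, 0, 0, 0, 0.4], [0, 0.001, 0.015, 0, 0, 0, 0.4], [0, 0.001, 0.018, 0, 0, 0, 0.4], [0, 0.001, 0.018, 0, 0, 0, 0.4], [0, 0.001, 0.018, 0, 0, 0, 0.4], [0, 0.001, 0.018, 0, 0, 0, 0.4]],
  ],
)

```text
t: 28.23
tool_pos: [0.4973, -0.349, 0.0252]
tcp_rot: [3.121, -0.356, 0.0]
wrist_force: [-0.5, 1.0, -3.0]
gripper_width: 0.0565
gripper_force: 20.0
```

Emit:
send_rows(
  increments=[
    [[0, 0, 0.002, 0, 0, 0, 0.4], [0, 0, 0.004, 0, 0, 0, 0.4], [0, 0, 0.006, 0, 0, 0, 0.4], [0, 0, 0.006, 0, 0, 0, 0.4], [0, 0, 0.006, 0, 0, 0, 0.4], [0, 0, 0.006, 0, 0, 0, 0.4], [0, 0, 0.006, 0, 0, 0, 0.4], [0, 0, 0.006, 0, 0, 0, 0.4]],
  ],
)

```text
t: 28.9
tool_pos: [0.4973, -0.3489, 0.0237]
tcp_rot: [3.121, -0.356, 0.0]
wrist_force: [0.0, -0.1, -4.5]
gripper_width: 0.0565
gripper_force: 20.0
```

Emit:
send_rows(
  increments=[
    [[0, 0, 0.002, 0, 0, 0, 0.4], [0, 0, 0.004, 0, 0, 0, 0.4], [0, 0, 0.006, 0, 0, 0, 0.4], [0, 0, 0.008, 0, 0, 0, 0.4], [0, 0, 0.009, 0, 0, 0, 0.4], [0, 0, 0.009, 0, 0, 0, 0.4], [0, 0, 0.009, 0, 0, 0, 0.4], [0, 0, 0.009, 0, 0, 0, 0.4]],
  ],
)

```text
t: 29.57
tool_pos: [0.4975, -0.3493, 0.022]
tcp_rot: [3.121, -0.356, 0.001]
wrist_force: [-2.2, -0.8, 0.9]
gripper_width: 0.0565
gripper_force: 20.0
```

Contact again. I release and rise clear.

Emit:
send_rows(
  increments=[
    [[0, 0, 0.002, 0, 0, 0, 0.4], [0, 0, 0.002, 0, 0, 0, 0.62], [0, 0, 0, 0, 0, 0, 0.7], [0, 0, 0, 0, 0, 0, 0.9], [0, 0, 0, 0, 0, 0, 0.9], [0, 0, 0, 0, 0, 0, 0.9], [0, 0, -0.08, 0, 0, 0, 0.9], [0, 0, -0.2, 0, 0, 0, 0.95]],
  ],
)

```text
t: 30.23
tool_pos: [0.4948, -0.3467, 0.0677]
tcp_rot: [-3.117, 0.356, 0.011]
wrist_force: [0.4, 0.2, -0.4]
gripper_width: 0.0874
gripper_force: 0.0
```

Emit:
send_rows(
  increments=[
    [[0, 0, -0.15, 0, 0, 0, 1], [0, 0, -0.3, 0, 0, 0, 1], [0, 0, -0.45, 0, 0, 0, 1], [-0.1, 0, -0.5, 0, 0, 0, 1], [-0.25, 0.1, -0.5, 0, 0, 0, 1], [-0.4, 0.2, -0.5, 0, 0, 0, 1], [-0.55, 0.3, -0.5, 0, 0, 0, 1], [-0.55, 0.3, -0.5, 0, 0, 0, 1]],
  ],
)

```text
t: 30.9
tool_pos: [0.3426, -0.3921, 0.1964]
tcp_rot: [3.12, -0.361, -0.002]
wrist_force: [0.7, -0.1, -0.4]
gripper_width: 0.0949
gripper_force: 0.0
```

```bash
python3 go.py; python3 - <<'E'
from mod import *
a=[capture(n)["color"][:,:,::-1] for n in("top","scene")]
cv2.imwrite("pics/p7.png",np.hstack([cv2.resize(a[0][80:400,100:560],(460,320)),a[1][90:410,60:400]]))
E
```

```text
t30.90 pos [ 0.3426 -0.3921  0.1964] yaw -0.2304 F [ 0.7436 -0.0957 -0.4216] w 0.0949 g 0.0 q [-0.9548 -0.1533  1.9553 -0.0017  1.3398  0.8468]
```

View pics/p7.png

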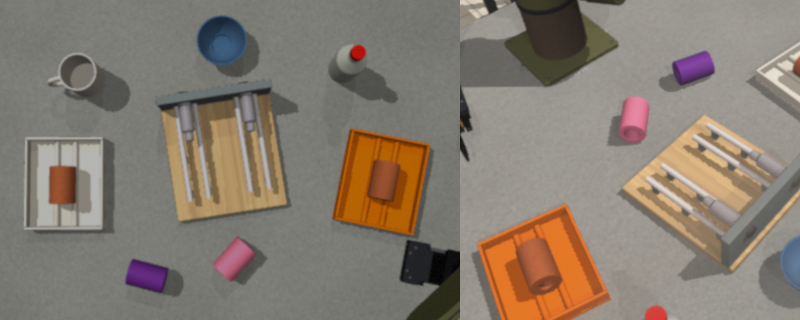

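The picture shows the white tray's sleeve at (62,185) and the orange tray's at (384,180), both lying along the ribs. Mug, bottle, bowl and look-alikes are unmoved, and the arm is clear, so I hand in.

```bash
python3 -c "
from station import arm
print(arm.finish_job())"
```

```text
the job is handed in; nothing more can be done
None
```

The job is done and handed in at about 31 s: the right-lane sleeve went fully home and now lies in the white tray, the left-lane one stopped at the shoulder and lies in the orange tray, and the mug, bottle and bowl were left where they were.

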